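# Bolt the supply chest shut

## Robot

A 7-joint arm with a two-finger parallel gripper is mounted at the origin on the work surface. World frame = base frame: x ahead of the robot, y to its left, z up, the work surface at z = 0. Lengths are in m, angles in rad, forces in N, time in s.
With the tool pointing down it reaches from about 0.4 to 0.9 m from the base axis. Payload 5.5 kg.
Tool frame: the origin (TCP) lies between the finger pads; the fingertips stand 14 mm ahead of it and the grasp point (between the pads) lies 5 mm behind it (env.tips_ahead is the distance from the TCP to the fingertips, in m); z points along the fingers, y is the line along which they close (so a half turn about z gives the same grasp; the last joint's range is limited). The gripper opens to 85 mm and grips with 20 to 120 N. Pads are 22 mm wide; open, the fingers measure 114 mm over their backs; the gripper's body (76 mm by 85 mm) begins 54 mm behind the grasp point. The pads swing forward as they close: fully open they stand 13 mm farther back than shut.
Start: joints at [1.457, 0.501, -0.427, 1.55, 0.221, 1.138, -0.21], TCP at [0.239, -0.604, 0.245] pointing down, gripper open.
Joint ranges: [-2.88, 2.88], [-0.31, 2.03], [-1.54, 1.56], [0.2, 2.42], [-1.41, 4.55], [0.19, 2.02], [-2.57, 2.57]. Speed limits (rad/s): [2.57, 2.57, 3.14, 3.14, 3.14, 3.14, 3.14].

## Interface

Orientations are given as a unit quaternion [x, y, z, w].
In Python, from plant import env gives the robot as it stands. Calls block until the motion is done:
- env.movep(position, orientation): joint-space move of the TCP to a pose.
- env.move_straight(position, ori=None, rate=0.15, contact_N=None): straight line of the TCP; ori=None keeps the orientation; rate is the mean speed in m/s. With contact_N (N) it stops when the force on the tool has changed by that much, and returns True; else False.
- env.move_j(angles): joint-space move.
- env.grip(opening, effort=None): finger opening in m; effort is the grip in N (None keeps the last); returns when the fingers have stopped.
- env.hold(seconds).
- env.inverse_kinematics(position, orientation): joint angles nearest the present ones, or None.
- env.get_state(): the state.
- env.snapshot(name): name is "scene" or "top" or "wrist"; returns a dict with "color" (400x640x3 uint8, red, green, blue), "fx", "fy", "cx", "cy" (pixels), "position" and "attitude" of the camera in the world. Camera axes: x right, y down, z forward; pixel columns grow to the right and rows downward; lengths in m; the calibration is good to about 2 mm. A picture is of the moment at which its call begins. There is no depth.
A pose or a line that the arm cannot do raises env.Unreachable and nothing moves.
- env.finish_job(): hands the job in; it is judged then, once.
The state is a dict: "clock": time; "joints": joint angles; "qd": joint speeds; "joint_torque": joint torques, N m; "position": TCP position; "tool_rot": TCP orientation; "wrist_force": force on the tool from outside, world axes, zero at the start; "torque": the same for the moment, N m; "opening": finger opening in m; "gripper_force": force on a finger pad.
Only numpy, scipy, OpenCV 4.12 (cv2) and the standard library are available. Lean on these libraries where they do the work, as an engineer would, in place of code of your own. Each camera call takes 0.05 s, during which the arm holds its last target. There are 200 camera calls.

## Task

Lock the supply chest: slide the barrel bolt on its lid across towards the keeper, feel for the notch in the guard plate, and turn the handle down into it as far as it goes, then let go. Feel gently: do not force the handle down on the edge of the plate where there is no notch. Leave everything else on the table and on the chest where it is.

Things in the scene. Friction and masses are not known exactly. Their poses are not given: they have to be found in the camera images.
- chest: White steel supply chest, fixed to the table, 260 (x) x 360 (y) x 110 mm high, grey two-leaf top. Origin at the centre of its underside; x points to its back (away from the robot at yaw 0), y to its left, z up. The barrel bolt lies on its top. All x, y, z below are in this frame, in mm from this origin.
- bar_foot (a point): Point of the chest on the bolt's axis: x 0, y -90, z 142 (32 mm above the lid), under the handle when the bolt is fully drawn. The bar, 14 mm thick, runs along the chest's y axis in two bearing blocks at y -145 and y 9, which rise to z 152.
- keeper (a point): Middle of the keeper's top, an aluminium staple on the left leaf into which the bar's end slides: x 0, y 62, z 158.
- guard (a point): Point of the chest at x -12.5, y -30, z 176, on the straight top edge of the guard plate: an upright plate 5 mm thick along the front (-x) of the bar, from about y -122 to 22 and from the lid up to 34 mm above the bar's axis. Away from its notch the edge stops the handle's stem at about 0.2 rad of turn. Average notch place; this point does not move with the notch.
- notch_zone (a point): The same point 10 mm lower. The notch in the guard plate, 12 mm wide, open at the top, takes the 8 mm stem, with no lead-in. The plate is clamped through slotted holes, so the notch's middle lies anywhere from y -45 to y -15, at bolt = 0.045 to 0.075: see it in images or feel for it. In the notch the handle turns freely to its stop.
- knob (a point): Middle of the handle's cross grip, a black cylinder 18 mm in diameter and 24 mm long, parallel to the chest's y axis. Its flat ends can be pinched (stiff to swivel then, and it may slip) or pushed; pressed straight down while near upright it jams. It sits at the end of an 8 mm square stem, 62 mm from the bar's axis. With bolt = b (m) and turn = t it is at x = -0.062 sin t, y = -0.09 + b, z = 0.142 + 0.062 cos t (m, chest frame).
- bolt (a joint): How far the bar has slid, m: 0 = fully drawn, grows towards the chest's +y (the keeper), hard stop at 0.084, a little past the farthest place of the notch. Friction about 3 N, no spring: it stays where it is left.
- turn (a joint): Angle of the handle about the bar, rad: 0 = straight up from the lid, positive = tipped towards the chest's front (-x); stops at -0.2 and 1.45. Near upright at the start. Turning takes about 1 N at the knob; it stays where it is left.
- handle: The handle (stem and cross grip) as a body; origin on the bar's axis at the foot of the stem, z along the stem towards the knob, y along the bar.
- bottle_a: Clear water bottle, loose, 64 mm in diameter, 200 mm tall, standing on the table; origin under its centre.
- bottle_b: A second bottle like bottle_a.
- putty_jar: Low white jar, loose, 76 mm in diameter, 70 mm tall, on the table; origin under its centre.
- clipboard: Clipboard with paper, loose, 240 x 160 mm, 16 mm high at the clip, on the table to the robot's right; origin under its centre.
- dumbbell: Rubber-headed dumbbell, loose, 190 mm long (y), 60 mm high, on the table to the robot's left; origin under its centre.
- carton: Small white carton, loose, 60 x 120 x 45 mm high, on the chest's top behind the bolt; origin under its centre.
- tape: Roll of tape, loose, 68 mm in diameter, 25 mm high, lying on the chest's left leaf; origin under its centre.

How it is judged:
On the way:
1. the bolt is slid across (bolt over 0.040) with the handle still up (turn under 0.5) (value of joint bolt above 0.04 m and value of joint turn below 0.5 rad), for 0.1 s.
At the end, for the whole second after the job is handed in: The bolt is across (over 40 mm of stroke) with its handle turned down in the notch (turn over 1.25 rad, of 1.45 at the stop), at rest and let go (value of joint bolt above 0.04 m and value of joint turn above 1.25 rad and linear speed of handle below 0.01 m/s); the robot touches nothing.
It fails at once if the handle is pressed on the guard plate with more than 45 N (about 25 N at the knob) (contact force between handle and chest above 45 N).
It fails at once if a bystander (bottle, jar, clipboard, dumbbell, carton or tape) is moved more than 30 mm (distance of any of bottle_a, bottle_b, putty_jar, clipboard, dumbbell, carton, tape from where it was at the start of the episode above 0.03 m).
It also fails if it takes over 72 s, if anything falls off the work surface, if the arm or the gripper's body presses on something with over 40 N, if the wrist force passes 120 N, or if a joint passes its speed limit or range.

## Working session

There is one attempt and no reset: what is moved stays moved. The work goes in short steps, each a Python script; the robot and the scene stay as the last script left them, time stands still between calls to the robot, and variables do not carry over. Pictures are saved under pics/ and viewed, at most 10 in all, crops included, and the job is handed in when it is done.

```bash
ls; mkdir -p pics; python3 - <<'E'
from plant import env
import cv2,numpy as np,pickle
d={}
for n in("scene","top"):
    s=env.snapshot(n); d[n]=s
    cv2.imwrite(f"pics/{n}0.png",s["color"][:,:,::-1])
    print(n,s["fx"],s["cx"],s["cy"],s["position"],s["attitude"])
pickle.dump(d,open("s0.pkl","wb"))
st=env.get_state();print(st["clock"],st["tool_rot"],st["wrist_force"])
E
```

```text
pics
scene 370.93157756252697 324.5310500556775 199.81429639857254 [1.12044211 0.59899546 0.91044703] [ 0.34617636  0.84815987 -0.37296337 -0.14725855]
top 464.6139915312696 327.49169111103976 196.79305487120848 [ 0.40117649 -0.00640307  1.40216733] [ 0.71558187 -0.69707552  0.03141715 -0.03226872]
0.1 [ 9.82300515e-01  1.87309739e-01 -1.26930714e-04 -8.62982640e-04] [-0.9490832   0.77195951 -0.86904952]
```

View pics/scene0.png

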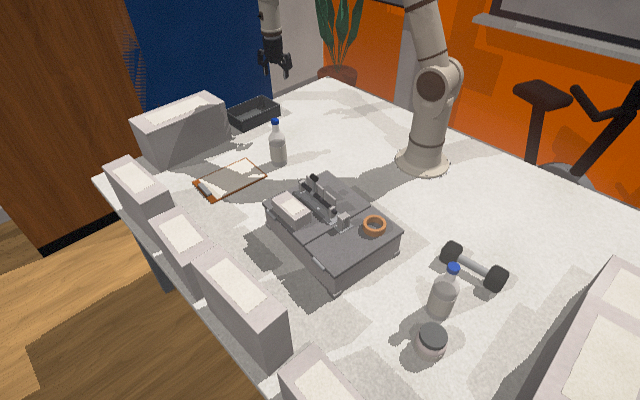

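View pics/top0.png

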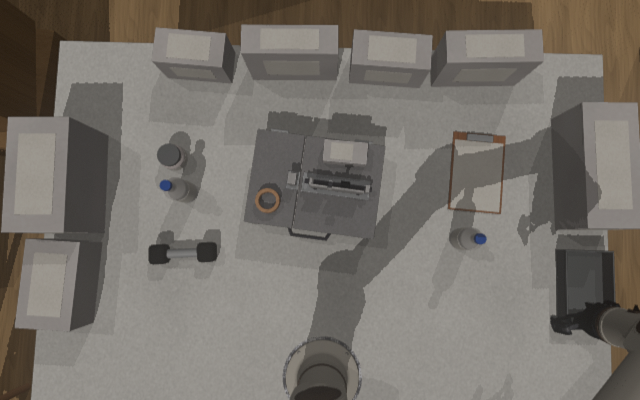

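The scene shows the chest in mid-table with carton, bolt and tape on it. In the top view the chest spans about (247–385, 130–238), the bolt runs from about (305,178) to (370,195), and the keeper is near (293,178). I'll enlarge the chest next.

```bash
cat > h.py <<'E'
import numpy as np
from scipy.spatial.transform import Rotation as R
def ray(s,u,v):
    d=R.from_quat(s["attitude"]).apply([(u-s["cx"])/s["fx"],(v-s["cy"])/s["fy"],1]); return np.array(s["position"]),d
def onplane(s,u,v,z):
    o,d=ray(s,u,v); return o+d*(z-o[2])/d[2]
def proj(s,P):
    c=R.from_quat(s["attitude"]).inv().apply(np.asarray(P)-s["position"]); return np.array([s["cx"]+s["fx"]*c[0]/c[2],s["cy"]+s["fy"]*c[1]/c[2]])
E
python3 - <<'E'
import pickle,cv2
from h import *
d=pickle.load(open("s0.pkl","rb"));s=d["top"]
c=s["color"][115:245,235:395,::-1]
cv2.imwrite("pics/crop0.png",cv2.resize(c,None,fx=4.5,fy=4.5,interpolation=cv2.INTER_CUBIC))
for p in[(0,0),(640,0),(320,200)]:print(onplane(s,*p,0.11))
E
```

```text
[1.06652202 0.96231555 0.11      ]
[ 1.11518066 -0.89535749  0.11      ]
[0.50835026 0.01735172 0.11      ]
```

View pics/crop0.png

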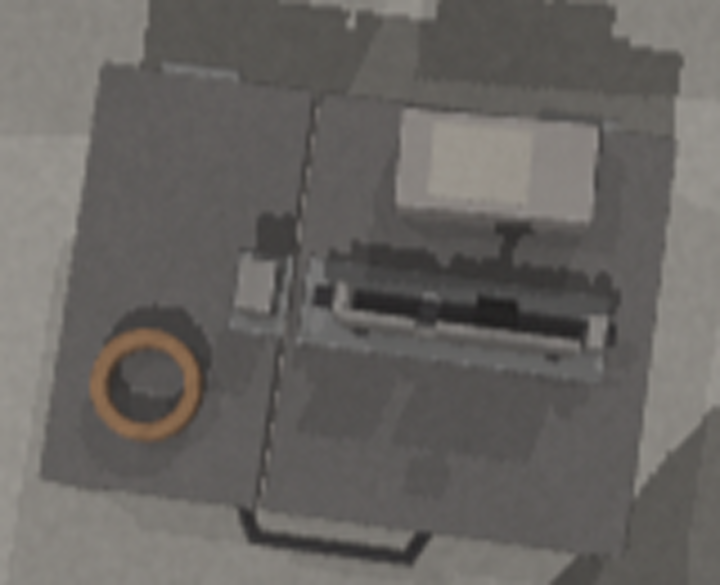

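The lid corners in the crop are at about (102,65), (678,135), (612,553) and (42,478). The knob is near (497,305), and the plate's shadow shows a bright gap at about (395,390). I'll fit the chest pose and take a wrist picture over it.

```bash
cat >> h.py <<'E'
def tool(yaw,pitch=0):  # tool down, tool y along chest y at yaw; pitch tilts about chest y
    return (R.from_euler('z',yaw)*R.from_euler('y',pitch)*R.from_quat([1,0,0,0])).as_quat()
E
python3 - <<'E'
import pickle,cv2
from h import *
d=pickle.load(open("s0.pkl","rb"));s=d["top"]
pix=[(102,65),(678,135),(612,553),(42,478)]
W=np.array([onplane(s,235+u/4.5,115+v/4.5,.11)[:2] for u,v in pix]);print(W)
M=np.array([(.13,.18),(.13,-.18),(-.13,-.18),(-.13,.18)])
a=(M[:,0]+1j*M[:,1]);w=W[:,0]+1j*W[:,1]
c=w.mean();yaw=np.angle(np.sum(np.conj(a)*(w-c)));print(c,yaw,abs(w-c-a*np.exp(1j*yaw)))
k=onplane(s,235+497/4.5,115+305/4.5,.21)[:2];kc=(k[0]+1j*k[1]-c)*np.exp(-1j*yaw);print("knob chest",kc)
pickle.dump((c.real,c.imag,yaw),open("pose.pkl","wb"))
from plant import env
def C(p): z=c+(p[0]+1j*p[1])*np.exp(1j*yaw); return [z.real,z.imag,p[2]]
st=env.get_state()
for y in(yaw,yaw+np.pi,yaw+np.pi/2,yaw-np.pi/2):
    q=env.inverse_kinematics(C((0,-.06,.40)),tool(y)); print(y,q)
E
```

```text
[[ 0.70398302  0.19920578]
 [ 0.66882731 -0.16351915]
 [ 0.40676431 -0.12679955]
 [ 0.44367766  0.22594366]]
(0.5558130734874516+0.03370768526574851j) -0.10747822874596896 [0.00061927 0.00530177 0.00453539 0.0022946 ]
knob chest (-0.00048387541070584947-0.08320315928207067j)
-0.10747822874596896 [ 0.8135441   0.31277396 -1.02570374  1.58047802  0.27021138  1.40123951
 -1.9148429 ]
3.0341144248438243 [ 1.01426306  0.55463785 -1.47820733  1.57623249  0.55286375  1.51745954
  0.98269823]
1.4633180980489275 [ 0.93462373  0.40084133 -1.24017299  1.57775382  0.3815636   1.43732811
 -0.44017836]
-1.6782745555408656 [ 1.01007039  0.5377349  -1.45652354  1.57630294  0.5350318   1.50762346
  2.56883365]
```

```bash
cat >> h.py <<'E'
import pickle
try:
    cx,cy,yaw=pickle.load(open("pose.pkl","rb"))
    RZ=R.from_euler('z',yaw)
    def C(*p): return RZ.apply(p)+[cx,cy,0]
    def Cinv(P): return RZ.inv().apply(np.asarray(P)-[cx,cy,0])
except FileNotFoundError: pass
E
python3 - <<'E'
from h import *
from plant import env
import cv2
p=env.get_state()["position"]
env.move_straight([p[0],p[1],.42],rate=.3)
env.movep(C(-.02,-.05,.40),tool(yaw))
s=env.snapshot("wrist");pickle.dump(s,open("w1.pkl","wb"))
st=env.get_state();print(st["clock"],st["joints"],Cinv(st["position"]),Cinv(s["position"]))
for P in[(0,-.09,.204),(-.0125,-.03,.176),(-.0125,-.122,.176),(0,.062,.158),(-.13,-.18,.11)]:print(P,proj(s,C(*P)))
cv2.imwrite("pics/w1.png",cv2.resize(s["color"][:,:,::-1],None,fx=1.25,fy=1.25))
E
```

```text
3.225 [ 0.94504221  0.33186024 -1.21375056  1.62139718  0.314375    1.40877287
 -1.98250646] [-0.01972994 -0.05110056  0.3998389 ] [ 0.04776174 -0.0514412   0.52834228]
(0, -0.09, 0.204) [362.25198651 154.67198364]
(-0.0125, -0.03, 0.176) [304.70772394 162.36508678]
(-0.0125, -0.122, 0.176) [387.97835453 162.17884598]
(0, 0.062, 0.158) [225.31413184 149.09714005]
(-0.13, -0.18, 0.11) [416.00108175 237.24127147]
```

View pics/w1.png

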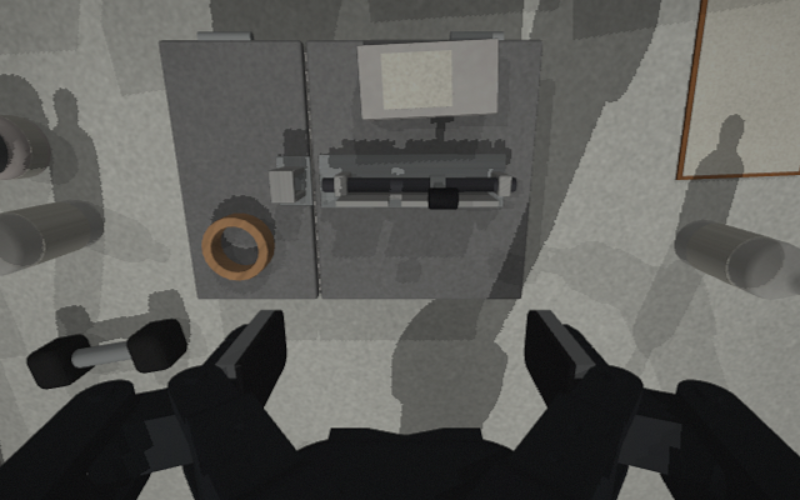

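In the wrist view the knob is at (443,198) in picture pixels, the keeper at (286,184), and a gap in the plate edge is near (396,200). I'll enlarge it once for the notch.

```bash
python3 - <<'E'
import pickle,cv2
s=pickle.load(open("w1.pkl","rb"))
cv2.imwrite("pics/w1c.png",cv2.resize(s["color"][110:200,240:430,::-1],None,fx=4,fy=4,interpolation=cv2.INTER_NEAREST)*1)
E
```

```text
(no output)
```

View pics/w1c.png

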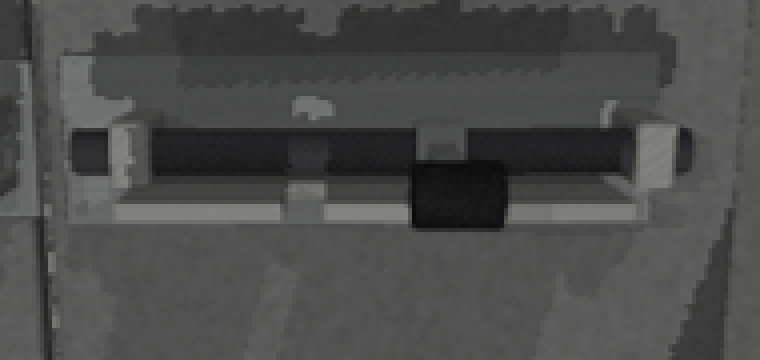

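The crop shows the plate's top edge from column 115 to 640 at row 212. The notch spans columns 283–325 and the knob 412–507, rows 162–228.

```bash
python3 - <<'E'
from h import *
s=pickle.load(open("w1.pkl","rb"))
f=lambda u,v,z:np.round(Cinv(onplane(s,240+u/4,110+v/4,z))*1000,1)
print("plate",f(115,212,.176),f(640,212,.176))
print("notch",f(283.5,212,.176),f(325.5,212,.176))
print("knob",f(412,195,.204),f(507,195,.204))
print("blocks",f(110,150,.152),f(150,150,.152),f(635,150,.152),f(675,150,.152))
print("corners",[f((u/1.25-240)*4,(v/1.25-110)*4,.11) for u,v in[(160,41),(542,41),(521,298),(197,298)]])
E
```

```text
plate [-13.1   9.8 176. ] [ -13.4 -135.3  176. ]
notch [-13.2 -36.8 176. ] [-13.2 -48.4 176. ]
knob [ -4.1 -70.6 204. ] [ -4.2 -94.7 204. ]
blocks [  1.   14.5 152. ] [  0.9   2.8 152. ] [   0.6 -138.5  152. ] [   0.6 -150.1  152. ]
corners [array([131.1, 179.9, 110. ]), array([ 130.3, -181.1,  110. ]), array([-131.8, -181.3,  110. ]), array([-131. ,  182.5,  110. ])]
```

The notch is at chest y ≈ -42.6 mm (bolt ≈ 0.047). The knob is at y ≈ -82.7 (bolt ≈ 0.007, turn ≈ 0.07). I'll pinch the knob and slide about 40 mm.

```bash
cat >> h.py <<'E'
def arc(b,t,r=.060):  # TCP pose in line with the stem
    return C(-r*np.sin(t)+.0008,-.09+b,.142+r*np.cos(t)), tool(yaw,-t)
E
python3 - <<'E'
from h import *
from plant import env
for t in(.3,.6,.9,1.2,1.3):
    q=env.inverse_kinematics(*arc(.0474,t)); print(t,None if q is None else np.round(q,2))
def say(m):
    st=env.get_state();print(m,round(st["clock"],2),np.round(Cinv(st["position"])*1000,1),np.round(RZ.inv().apply(st["wrist_force"]),1),round(st["opening"],4),st["gripper_force"])
p,o=arc(.0073,.07)
env.movep(p+[0,0,.08],o)
env.grip(.05,20)
say("above")
hit=env.move_straight(p,o,rate=.1,contact_N=8); say(f"down {hit}")
if not hit:
    env.grip(0.0,20); say("pinched")
E
```

```text
0.3 [ 0.84  0.32 -1.04  2.12  0.59  0.64 -2.25]
0.6 None
0.9 None
1.2 None
1.3 None
above 4.22 [ -3.1 -82.5 282.5] [-0.8  1.1  0.8] 0.0504 0.0
down False 5.17 [ -2.9 -82.4 202.4] [0.3 0.5 0.6] 0.0501 0.0
pinched 5.52 [ -2.9 -82.6 202.6] [-0.8 -0.2  5. ] 0.0235 24.683830440044403
```

```bash
cat >> h.py <<'E'
def say(env,m=""):
    st=env.get_state();print(m,round(st["clock"],2),"tcp",np.round(Cinv(st["position"])*1000,1),"F",np.round(RZ.inv().apply(st["wrist_force"]),1),"op",round(st["opening"]*1000,1),round(float(st["gripper_force"]),1)); return st
E
python3 - <<'E'
from h import *
from plant import env
env.move_straight(arc(.0474,.07)[0],rate=.06); env.hold(.2); say(env,"slid")
p,o=arc(.0474,.15)
print(env.move_straight(p,o,rate=.03,contact_N=8));say(env,"t.15")
for t in(.22,.29,.36):
    p,o=arc(.0474,t)
    h=env.move_straight(p,o,rate=.02,contact_N=6);say(env,f"t{t} {h}")
    if h: break
s=env.snapshot("wrist");pickle.dump(s,open("w2.pkl","wb"))
import cv2
cv2.imwrite("pics/w2.png",cv2.resize(s["color"][110:250,240:430,::-1],None,fx=4,fy=4))
E
```

```text
slid 6.53 tcp [ -2.7 -42.7 202.6] F [-0.6 -0.8  7.1] op 23.4 24.9
False
t.15 6.84 tcp [ -7.9 -42.2 201.9] F [0.5 1.9 2.8] op 23.5 24.7
t0.22 True 7.08 tcp [-10.5 -41.7 201.5] F [ 0.8  1.5 -0.9] op 23.7 24.3
```

View pics/w2.png

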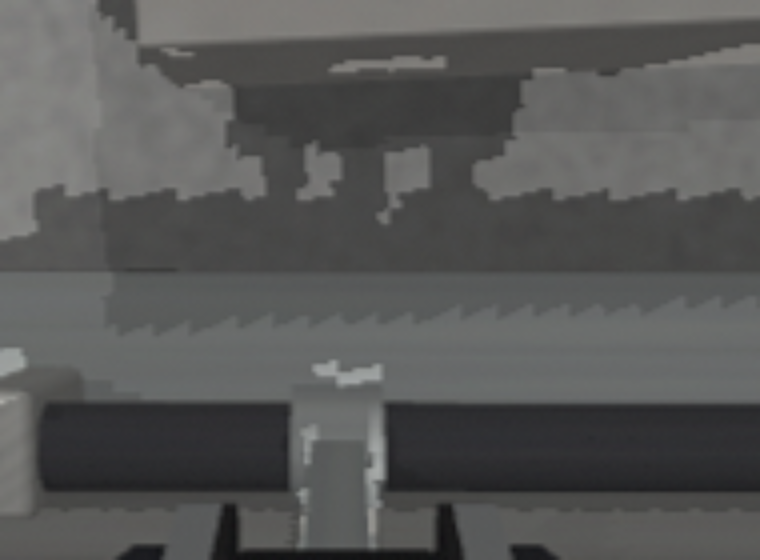

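The picture shows the stem (columns 312–367) centred in its collar, but the plate edge is hidden by the fingers. The forces are small, so I'll carry on gently.

```bash
python3 - <<'E'
from h import *
from plant import env
for t in(.22,.29,.36):
    p,o=arc(.0474,t)
    h=env.move_straight(p,o,rate=.02,contact_N=9);st=say(env,f"t{t} {h} want {np.round(Cinv(p)*1000,1)}")
    if h: break
E
```

```text
t0.22 False want [-12.3 -42.6 200.6] 7.42 tcp [-11.4 -41.8 201.2] F [-1.2  1.1  6.7] op 23.5 25.1
t0.29 False want [-16.4 -42.6 199.5] 7.78 tcp [-15.5 -41.8 200.1] F [-0.8  3.1  5.9] op 23.5 25.0
t0.36 True want [-20.3 -42.6 198.2] 8.03 tcp [-18.8 -41.6 199.1] F [ 0.2  1.4 -0.8] op 23.6 24.3
```

```bash
python3 - <<'E'
from h import *
from plant import env
import cv2
env.grip(.05); 
p,o=arc(.0474,.34,.13)
env.move_straight(p,o,rate=.15)
env.movep(C(0,-.06,.33),tool(yaw)); say(env)
s=env.snapshot("wrist");pickle.dump(s,open("w3.pkl","wb"))
print(proj(s,C(-.0125,-.043,.176)))
u,v=proj(s,C(-.0125,-.043,.176)).astype(int)
cv2.imwrite("pics/w3.png",cv2.resize(s["color"][max(v-60,0):v+60,u-95:u+95,::-1],None,fx=4,fy=4)); print(u-95,max(v-60,0))
E
```

```text
9.68 tcp [ -0.8 -58.7 328. ] F [-0.2  0.4 -0.5] op 49.8 0.0
[306.78662676 196.13957155]
211 136
```

View pics/w3.png

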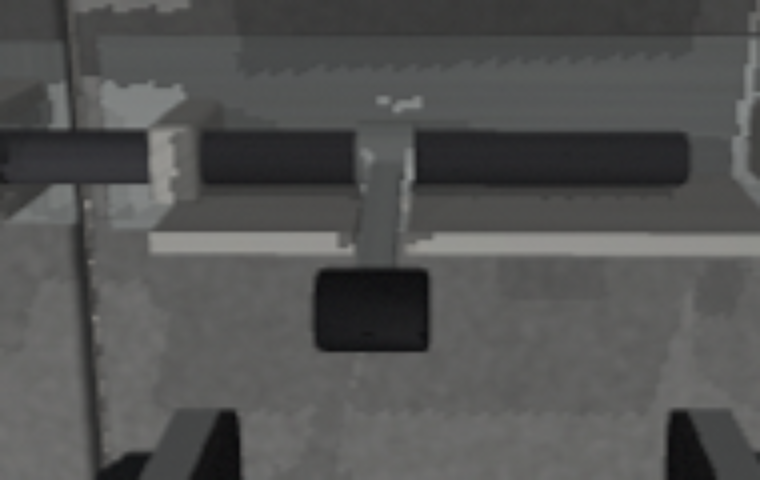

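The stem is through the notch: in the crop the plate edge is broken around the stem at (378,243), and the knob is at (372,310) in front of the plate. Next I'll push it down from behind with closed fingers, then from above.

```bash
python3 - <<'E'
from h import *
from plant import env
import cv2
T=env.tips_ahead;o=tool(yaw);Y=-.0425
def k(t):return -.062*np.sin(t)+.0008,.142+.062*np.cos(t)
def A(t,dx=0.,dz=0.):x,z=k(t);return C(x+.020+dx,Y,z-.004+T+dz)
def B(t,dz=0.):x,z=k(t);return C(x-.002,Y,z+.009+T+dz)
env.grip(0.0)
env.movep(A(.3,.015,.06),o);env.move_straight(A(.3,.015),rate=.12,contact_N=8)
say(env,"behind")
for t in(.3,.45,.6,.75):
    h=env.move_straight(A(t),rate=.05,contact_N=10);say(env,f"A{t} {h}")
    if h: break
env.move_straight(A(t,.01),rate=.1);env.move_straight(A(t,.01,.05),rate=.15)
env.movep(B(.75,.03),o)
for t in(.7,.9,1.1,1.25,1.35,1.45,1.55):
    h=env.move_straight(B(t),rate=.05,contact_N=10);say(env,f"B{t} {h}")
    if h: break
E
```

```text
behind 11.28 tcp [ 17.9 -42.4 212.1] F [ 0.8 -0.4  0.5] op -0.2 0.0
A0.3 False 11.73 tcp [  2.4 -42.7 211.6] F [-0.9  0.1 -0.3] op -0.1 0.0
A0.45 False 12.07 tcp [ -6.7 -42.6 207.6] F [0.  0.5 0.4] op -0.2 0.0
A0.6 False 12.4 tcp [-14.8 -42.6 202.9] F [ 0.3 -0.1 -1. ] op 0.0 0.0
A0.75 False 12.73 tcp [-22.1 -42.6 197. ] F [ 0.8 -0.5 -0.9] op -0.0 0.0
B0.7 False 14.43 tcp [-41.1 -42.3 212.4] F [-0.8 -0.3  0. ] op 0.1 0.0
B0.9 False 14.83 tcp [-50.2 -42.7 203.3] F [-0.1  0.3 -0.5] op 0.0 0.0
B1.1 False 15.23 tcp [-56.7 -42.6 192.8] F [ 0.6  0.2 -0.5] op 0.2 0.0
B1.25 False 15.57 tcp [-60.3 -42.6 184.2] F [ 0.1  0.4 -0.2] op -0.0 0.0
B1.35 False 15.84 tcp [-62.  -42.6 178.2] F [-0.4  0.4  0.6] op 0.1 0.0
B1.45 False 16.12 tcp [-62.5 -42.4 172.5] F [0.6 0.5 0.8] op -0.1 0.5
B1.55 True 16.32 tcp [-62.4 -41.  170.9] F [-9.7 -3.  30.2] op 0.0 14.8
```

```bash
python3 - <<'E'
from h import *
from plant import env
import cv2
p=env.get_state()["position"]
env.move_straight(p+np.array([0,0,.12]),rate=.15)
env.movep(C(-.03,-.06,.36),tool(yaw)); say(env)
s=env.snapshot("wrist")
u,v=proj(s,C(-.0125,-.043,.176)).astype(int)
print(u-95,max(v-60,0),"knob t=1.45 at",proj(s,C(-.0615,-.0426,.1495)),"t=1.1",proj(s,C(-.055,-.0426,.17)))
cv2.imwrite("pics/w4.png",cv2.resize(s["color"][max(v-60,0):v+60,u-95:u+95,::-1],None,fx=4,fy=4))
E
```

```text
17.7 tcp [-29.6 -60.2 359.8] F [-0.9 -0.1 -0. ] op -0.1 0.0
211 99 knob t=1.45 at [308.03241851 199.76759406] t=1.1 [306.969965   199.31416784]
```

View pics/w4.png

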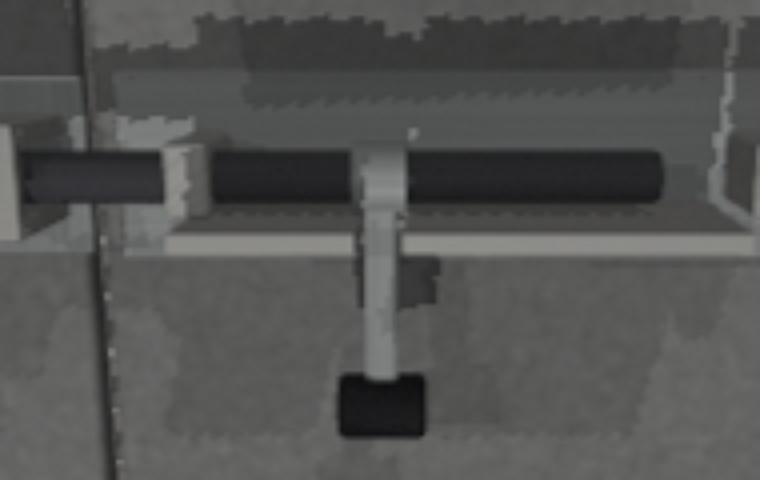

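The knob is at (382,405) in the crop, in front of the plate with the stem down through the notch. The fingertips reached z ≈ 157 mm on top of it, which matches the 1.45 rad stop. The robot is clear of everything, so I'm handing in.

```bash
python3 -c "
from plant import env
print(env.finish_job())"
```

```text
the job is handed in; nothing more can be done
None
```

The chest is locked as far as I could measure: the bolt slid to about 47 mm, the handle went down through the notch to its stop (about 1.45 rad) and was let go, and the job was handed in at about 18 s with no verdict returned; the last push ended at about 30 N at the wrist, against the stop.

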